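# Knock two rice cakes up out of their mould and hold them raised

### The arm

A 6-joint arm with a two-finger parallel gripper is mounted at the origin on the work surface; the furniture and walls round the work are solid. World frame = base frame: x ahead of the robot, y to its left, z up, the work surface at z = 0. Lengths are in m, angles in rad, forces in N, time in s.
With the tool pointing down it reaches from about 0.225 to 0.875 m from the base axis. Payload 3.4 kg.
Tool frame: the origin (TCP) lies at the very end of the fingers, on their centre line; the grasp point (between the pads) lies 19 mm behind it (manip.hold_point_z is the distance from the TCP to the grasp point, in m); z points along the fingers, x is the direction in which the jaws open and shut, and the axes are right-handed (so a half turn about z gives the same grasp; the last joint's range is limited). The gripper opens to 85 mm and grips with 20 to 120 N. Pads are 22 mm wide; open, the fingers measure 114 mm over their backs; the gripper's body (76 mm by 85 mm) begins 54 mm behind the grasp point. The pads swing forward as they close: fully open they stand 13 mm farther back than shut.
Start: joints at [1.136, 0.276, 1.505, -0, 1.361, -0.121], TCP at [0.178, 0.547, 0.202] pointing down, gripper open.
Joint ranges: [-2.89, 2.89], [-0.75, 2.08], [0.22, 2.7], [-1.18, 4.32], [0.11, 2.71], [-2.7, 2.7]. Speed limits (rad/s): [2.57, 2.57, 3.14, 3.14, 3.14, 3.14].

### API

Orientations are given as a unit quaternion [w, x, y, z].
In Python, from rig import manip gives the robot as it stands.
- The arm moves only by the tool apply_moves, never from a script. Its argument "commands" is one flat list of numbers, 6 for each row, row after row: the shift along the tool's x, y, z normalised to -1 to 1, where 1 is 0.03 m, then the turn, a rotation vector about the tool's x, y, z normalised to -1 to 1, where 1 is 0.15 rad. A call has 1 to 20 rows; each row shifts and turns the commanded pose from where the row before left it, along the tool's axes as they then stand; what a row does not reach is not made up. A row lasts 1/10 s, in which the tool goes at most 50 mm and 8.59 degrees, less where a joint would pass 70% of its speed; a pose out of reach is approached as far as the arm can. A call with a number of a shift or a turn outside -1 to 1 is refused whole. A call with a gripper value outside its range is refused whole. "jaw" is the opening, from -1 (shut) to 1 (fully open), set as the call begins (left out, the last holds). The fingers move at their own pace and stop on an object; "newtons" is the grip in N (left out, the last holds). Time passes only in rows, so rows that do not move let the fingers close. It gives the time, the measured TCP pose, the force and the opening at its end, in the units of the state.
- manip.get_state(): the state, without advancing time (a new reading comes with each control period).
- manip.get_image(name): name is "scene" or "side" or "wrist"; returns a dict with "frame" (400x640x3 uint8, red, green, blue), "fx", "fy", "cx", "cy" (pixels), "extrinsics" (4x4, takes a point from camera to world coordinates); the wrist camera has in their place "mount" (4x4, takes a point from camera to tool coordinates, whose origin is the TCP and whose axes are the tool frame's). Camera axes: x right, y up, looking along -z (the intrinsics and any distortion apply to the point x, -y, -z); pixel columns grow to the right and rows downward; lengths in m; the calibration is good to about 2 mm. The wrist camera is an equidistant fisheye: a pixel r from the principal point sees the ray r / f radians off the axis. A picture is of the moment at which its call begins: read the wrist's pose just before it. There is no depth.
- manip.sign_off(): hands the job in, once; it reports no verdict.
The state is a dict: "clock": time; "qpos": joint angles; "qd": joint speeds; "effort": joint torques, N m; "position": TCP position; "ee_rot": TCP orientation; "contact_force": force on the tool from outside, world axes, zero at the start; "moment": the same for the moment, N m; "width": finger opening in m.
Only numpy, scipy, OpenCV 4.12 (cv2) and the standard library are available. Lean on these libraries where they do the work, as an engineer would, in place of code of your own. Each camera call takes 0.05 s, during which the arm holds its last target. There are 200 camera calls.

### The job

Pick up the white mould tray with its two rice cakes by its lug, lower it over the two locating pins of the steel knock-out stand until it lies flush on the deck, and let go of it. Then press the stand's sprung black paddle down with the fingers until both cakes have come up 15 mm in their cups (no more than 4 mm either way: high enough to be taken, not so high that they leave the cups), and finish holding the paddle there, because the spring drops the cakes as soon as it is released. Leave everything else on the table where it stands.

Things in the scene. Friction and masses are not known exactly. Their poses are not given: they have to be found in the camera images.
- tray: white plastic mould tray, loose, about 0.45 kg, flat on the table at the start: a slab 80 (x) by 212 (y) by 24 mm thick. Origin: centre of its underside; z up. Two through holes for the pins, 11 mm wide, at y = +93 and -93 mm (x = 0). Two round cups, 55 mm wide, 20 mm deep, at y = +50 and -50 mm; each has a floor ledge 4 mm thick with a 28 mm hole in it. A half turn gives the same tray
- lug (a point): top centre of the tray's upright lifting lug, 60 mm above the tray's underside at its centre. The lug is 16 mm thick in the tray's x, 34 mm wide in its y and stands 36 mm above the slab; grip it across x, between the cakes, which stand about 20 mm above the slab
- cake_a: persimmon-shaped rice cake with a leaf on top, about 50 mm wide and 41 mm high, 40 g, sitting loose in the tray's cup at y = +50 mm. Origin: centre of its underside (z = 4 mm in the tray's frame while it sits on the cup's floor)
- cake_b: the other cake, about 49 mm wide and 38 mm high, in the tray's cup at y = -50 mm; origin likewise
- stand: steel knock-out stand, fixed to the table. Origin: centre of the stand's deck, on the table's surface; x away from the paddle, y along the deck, z up. Deck top at z = 95 mm, 96 (x) by 250 mm (y). Under each cup, at y = +50 and -50 mm, an ejector head 22 mm wide stands 3 mm above the deck at rest; it rises through the hole in the cup's floor
- pin_1 (a point): foot (at deck height) of the locating pin at the stand's y = +93 mm, x = 0: upright, 9 mm thick, 34 mm tall above the deck, the top 9 mm tapered
- pin_2 (a point): foot of the like pin at the stand's y = -93 mm. The tray goes over the two pins either way round
- paddle (a point): centre of the top face of the paddle, a black bar 46 by 150 mm (long way along the stand's y) on the lever at the front (-x) of the stand: at rest 172 mm from the stand's centre and 83 mm above the table. It moves with the lever, downwards, and about 3 mm towards -x. Pressed 33 mm down from rest the cakes are 15 mm up, 50 mm is its bottom stop
- lever (a joint): angle of the sprung lever, rad: 0 at rest (paddle up), 0.44 at the bottom stop. The ejector heads rise 55 mm per rad and meet the cakes after 1 mm: lift = 55 x angle - 1 mm, so 0.29 rad for 15 mm; near the stop the cakes leave the cups. Pressing takes about 4 N at the paddle to start and 11 N at 0.29 rad; let go, it springs back up. Pivot to paddle 115 mm
- dough_press: bystander: hinged dough press, cream-coloured, 95 by 141 by 15 mm
- stamp: bystander: white plunger stamp, 46 mm wide, 43 mm high
- rice_cake_1: bystander: dark oval rice cake, 41 by 58 by 23 mm
- rice_cake_2: bystander: oval rice cake, 43 by 58 by 24 mm

How it is judged:
By the outcome, as a careful person would: the job done as asked, in the order asked, and still so for the second after the job is handed in, while the arm keeps its last pose, push and grip.
It also fails if it takes over 58 s, if anything falls off the work surface, if the arm or the gripper's body presses on something with over 40 N, if the wrist force passes 120 N, or if a joint passes its speed limit or range.

## Working session

There is one attempt and no reset: what is moved stays moved. The work goes in short steps, Python scripts to look and compute and a tool call to move; the robot and the scene stay as the last step left them, time stands still between calls to the robot, and variables do not carry over. Pictures are saved under pics/ and viewed, about 8 in all and at most 12, crops included, and the job is handed in when it is done.

Besides the shell and the picture viewer there is one more tool, called after "Emit:" as name(argument=value, ...) on one line, values as JSON. apply_moves: Moves the arm, as the interface text tells. Scaled input: -1 to 1 covers 0.03 m each way for a shift and 0.15 rad each way for a turn. Its arguments: {"type":"object","properties":{"commands":{"type":"array"},"jaw":{"type":"number"},"newtons":{"type":"number"}},"required":["commands"]}

```bash
mkdir -p pics
cat > h.py <<'E'
import numpy as np, cv2
from rig import manip
from scipy.spatial.transform import Rotation as R
def st():
    return manip.get_state()
def T():
    s=st(); q=s["ee_rot"]; M=np.eye(4); M[:3,:3]=R.from_quat([q[1],q[2],q[3],q[0]]).as_matrix(); M[:3,3]=s["position"]; return M
def snap(name,fn):
    t=T(); im=manip.get_image(name); cv2.imwrite(fn,im["frame"][:,:,::-1])
    E=np.array(im["extrinsics"]) if name!="wrist" else t@np.array(im["mount"])
    c=dict(fx=im["fx"],fy=im["fy"],cx=im["cx"],cy=im["cy"],E=E,fish=name=="wrist"); np.save(fn+".npy",c,allow_pickle=True); return im["frame"],c
def load(fn): return np.load(fn+".npy",allow_pickle=True).item()
def ray(c,u,v):
    a=(u-c["cx"])/c["fx"]; b=(v-c["cy"])/c["fy"]
    if c["fish"]:
        r=np.hypot(a,b)+1e-12; d=np.array([np.sin(r)*a/r,-np.sin(r)*b/r,-np.cos(r)])
    else: d=np.array([a,-b,-1.])
    return c["E"][:3,3],c["E"][:3,:3]@d
def onz(c,u,v,z):
    o,d=ray(c,u,v); return o+d*(z-o[2])/d[2]
def proj(c,p):
    q=np.linalg.inv(c["E"])@np.append(p,1); x,y,z=q[0],-q[1],-q[2]
    if c["fish"]:
        h=np.hypot(x,y)+1e-12; t=np.arctan2(h,z); x,y,z=x/h*t,y/h*t,1
    return np.array([c["cx"]+c["fx"]*x/z,c["cy"]+c["fy"]*y/z])
E
python3 - <<'E'
from h import *
for n in ["scene","side","wrist"]:
    f,c=snap(n,f"pics/{n}0.png"); print(n,c["fx"],c["cx"],c["cy"],c["E"].round(3).tolist())
s=st(); print(s)
E
```

```text
scene 520.9084315832431 314.4961502135559 195.09501938690528 [[-0.453, 0.498, -0.74, -0.464], [-0.891, -0.264, 0.368, 0.519], [-0.012, 0.826, 0.563, 0.833], [0.0, 0.0, 0.0, 1.0]]
side 487.7153559486932 323.29217280382005 204.82022924602214 [[0.948, 0.173, -0.267, 0.199], [-0.317, 0.571, -0.757, -0.932], [0.022, 0.802, 0.597, 0.841], [0.0, 0.0, 0.0, 1.0]]
wrist 309.70691628693146 321.15590037328934 200.37416977265374 [[0.309, -0.919, -0.247, 0.115], [0.951, 0.298, 0.081, 0.568], [-0.001, -0.26, 0.966, 0.373], [0.0, 0.0, 0.0, 1.0]]
{'clock': 0.15, 'qpos': array([ 1.13596363e+00,  2.76424426e-01,  1.50585522e+00,  3.66015555e-05,
        1.36072072e+00, -1.21030199e-01]), 'qd': array([ 0.00017515, -0.00105065, -0.00343245,  0.00112378, -0.00104329,
       -0.00082954]), 'effort': array([ 1.95338638e-03, -4.17146981e+01, -2.46032041e+01,  2.94890879e-05,
        7.71288062e-03, -8.19661096e-06]), 'position': array([0.17730674, 0.5465069 , 0.20124776]), 'ee_rot': array([ 3.26407737e-04,  8.08914181e-01,  5.87926315e-01, -6.23849866e-04]), 'contact_force': array([ 0.70262572, -0.100059  , -0.45871795]), 'moment': array([-0.00890003,  0.00223234, -0.00560504]), 'width': 0.08539843050239711}
```

View pics/scene0.png

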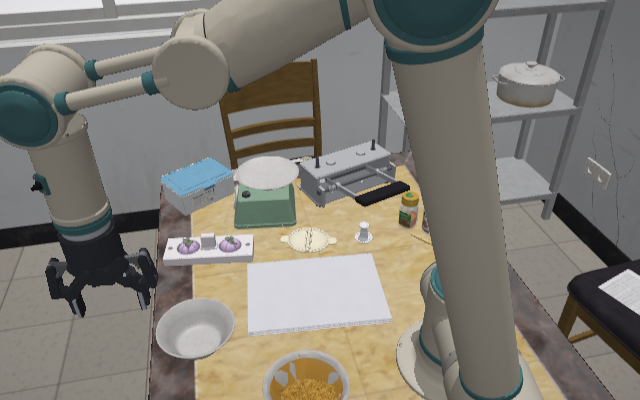

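View pics/side0.png

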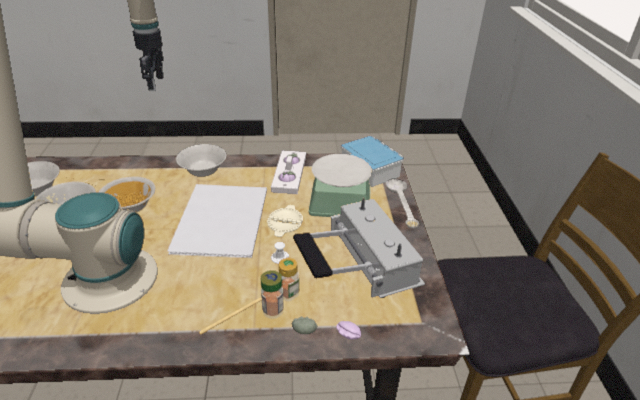

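The scene view shows the tray at about (208,248), the stand at (350,170) and the paddle at (383,193). In the side view they are at (289,172), (380,245) and (312,255). I'll enlarge crops to get better pixel positions.

Run:
```python
import cv2,numpy as np
a=cv2.imread("pics/scene0.png");b=cv2.imread("pics/side0.png")
z=lambda i,x,y,w,h:cv2.resize(i[y:y+h,x:x+w],None,fx=4,fy=4,interpolation=cv2.INTER_CUBIC)
A=np.hstack([z(a,160,225,100,45),z(b,262,142,60,45)][:2])
A=A
B=np.hstack([z(a,295,135,120,75),np.zeros((300,160,3),np.uint8)])
C=np.hstack([A,np.zeros((180,160,3),np.uint8)])[:, :800]
D=z(b,290,195,140,100)
cv2.imwrite("pics/c1.png",np.vstack([cv2.copyMakeBorder(x,0,0,0,800-x.shape[1],cv2.BORDER_CONSTANT) if x.shape[1]<800 else x[:,:800] for x in (A,B)]))
cv2.imwrite("pics/c2.png",D)
```

```text
(no output)
```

View pics/c1.png

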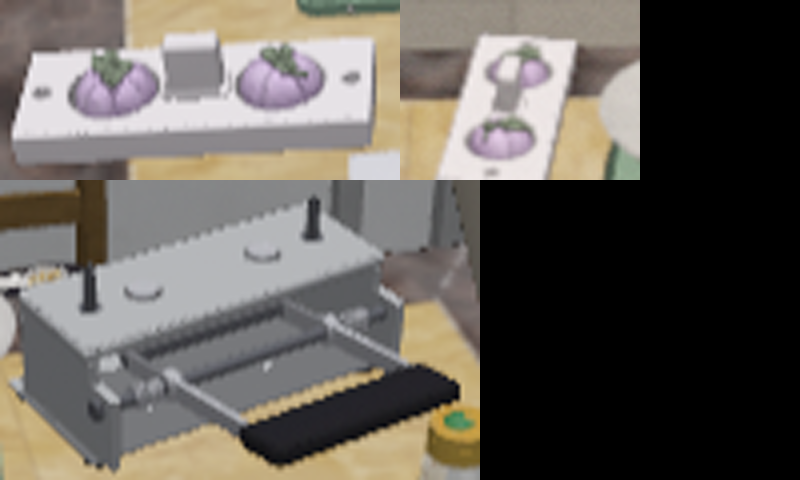

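View pics/c2.png

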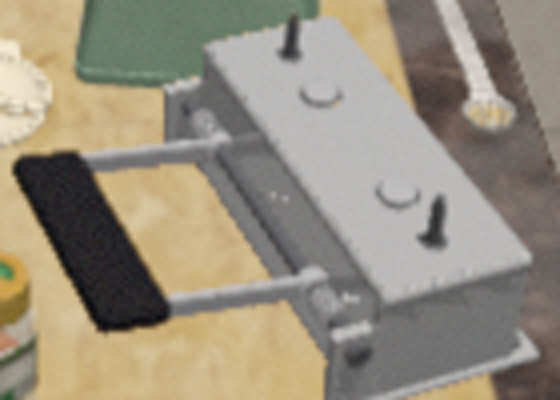

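Run:
```python
from h import *
a=load("pics/scene0.png");b=load("pics/side0.png")
P=lambda n,c,u,v,z:print(n,onz(c,u,v,z)[:2].round(4))
P("hole1 sc",a,170.5,248,.024);P("hole2 sc",a,247.75,244.25,.024);P("lug sc",a,208,235,.06)
P("hole2 sd",b,284.75,185,.024);P("lug sd",b,289.5,158,.06)
P("pinL sc",a,317.5,167,.095);P("pinR sc",a,373.25,149.5,.095)
P("pinL sd",b,362.5,208.75,.095);P("pinR sd",b,398.25,255,.095)
P("pinLtop sc",a,90/4+295,135+86/4,.129);P("pinRtop sc",a,314/4+295,135+16/4,.129)
P("pinLtop sd",b,290+294/4-0,195+15/4,.129);P("pinRtop sd",b,290+438/4,195+197/4,.129)
for x,y in [(20,160),(78,155),(168,312),(104,325)]:P("pad sd",b,290+x/4,195+y/4,.083)
print(T().round(3)); print(np.array(manip.get_image("wrist")["mount"]).round(4))
```

```text
hole1 sc [0.5586 0.3996]
hole2 sc [0.4849 0.2294]
lug sc [0.519  0.3138]
hole2 sd [0.4871 0.2301]
lug sd [0.5261 0.3168]
pinL sc [ 0.6219 -0.0321]
pinR sc [ 0.6327 -0.2179]
pinL sd [ 0.6235 -0.031 ]
pinR sd [ 0.6354 -0.2158]
pinLtop sc [ 0.6202 -0.0316]
pinRtop sc [ 0.6332 -0.2171]
pinLtop sd [ 0.6223 -0.0343]
pinRtop sd [ 0.6335 -0.2173]
pad sd [ 0.4352 -0.0664]
pad sd [ 0.4698 -0.0722]
pad sd [ 0.4775 -0.2142]
pad sd [ 0.4409 -0.2133]
[[ 0.309  0.951 -0.001  0.177]
 [ 0.951 -0.309 -0.001  0.547]
 [-0.001 -0.    -1.     0.201]
 [ 0.     0.     0.     1.   ]]
[[ 1.000e+00  1.000e-04 -2.000e-04  9.000e-04]
 [ 1.000e-04 -9.656e-01 -2.599e-01 -6.630e-02]
 [-2.000e-04  2.599e-01 -9.656e-01 -1.719e-01]
 [ 0.000e+00  0.000e+00  0.000e+00  1.000e+00]]
```

Estimates: tray centre about (0.522, 0.3145), tray x at -23.4°. Stand centre (0.628, -0.1245), stand x at about 3.5°. First I turn the tool by 1.665 rad, then go above the tray.

Emit:
apply_moves(commands=[0,0,0,0,0,0.9,0,0,0,0,0,1,0,0,0,0,0,1,0,0,0,0,0,1,0,0,0,0,0,1,0,0,0,0,0,1,0,0,0,0,0,1,0,0,0,0,0,1,0,0,0,0,0,1,0,0,0,0,0,1,0,0,0,0,0,1,0,0,0,0,0,0.2], jaw=1, newtons=60)

```text
clock: 1.4
position: [0.1774, 0.5468, 0.2017]
ee_rot: [0.0, 0.979, -0.204, -0.0]
contact_force: [-0.1, -0.1, 0.6]
width: 0.0856
```

Emit:
apply_moves(commands=[0.9,0.18,0,0,0,0,0.98,0.18,0,0,0,0,0.98,0.18,0,0,0,0,0.98,0.18,0,0,0,0,0.98,0.18,0,0,0,0,0.98,0.18,0,0,0,0,0.98,0.18,0,0,0,0,0.98,0.18,0,0,0,0,0.98,0.18,0,0,0,0,0.98,0.18,0,0,0,0,0.98,0.18,0,0,0,0,0.98,0.18,0,0,0,0,0.98,0.18,0,0,0,0,0.98,0.18,0,0,0,0,0,0,0,0,0,0,0,0,0,0,0,0,0,0,0,0,0,0])

```text
clock: 3.1
position: [0.5222, 0.3156, 0.2017]
ee_rot: [-0.0, 0.979, -0.202, -0.001]
contact_force: [-0.8, -0.7, 0.3]
width: 0.0852
```

Run:
```python
from h import *
f,c=snap("wrist","pics/w1.png"); print(st()["clock"],T().round(4).tolist())
for p in [(.522,.3145,.06),(.5586,.3996,.024),(.486,.2297,.024)]: print(proj(c,np.array(p)).round(1))
```

```text
3.15 [[0.9183, -0.396, -0.0008, 0.5221], [-0.396, -0.9183, 0.0002, 0.3157], [-0.0008, 0.0001, -1.0, 0.2018], [0.0, 0.0, 0.0, 1.0]]
[322.2 184.7]
[322.   96.8]
[322.5 251.7]
```

View pics/w1.png

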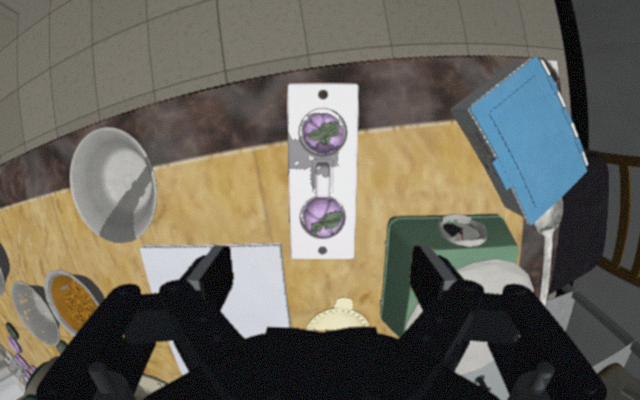

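The tray holes are at (323,94) and (322,250), about 2 px from the prediction. The scale's top-left corner at (388,217) is close to where the fingers come down, so I'll check the clearance.

Run:
```python
from h import *
c=load("pics/w1.png"); t=T()
f=cv2.imread("pics/w1.png"); g=cv2.cvtColor(f,cv2.COLOR_BGR2GRAY)
out=[]
for (u,v) in [(323,94),(322,250)]:
    w=g[v-7:v+8,u-7:u+8]<90; ys,xs=np.nonzero(w); u2,v2=xs.mean()+u-7,ys.mean()+v-7; p=onz(c,u2,v2,.024); out.append(p); print(u2,v2,p.round(4))
m=(out[0]+out[1])/2; d=out[0]-out[1]; print("mid",m.round(4),np.linalg.norm(d),np.degrees(np.arctan2(d[1],d[0])), "tool", np.degrees(np.arctan2(t[1,0],t[0,0])))
print("in tool", (np.linalg.inv(t)@np.append(m,1)).round(4))
for z in (.05,.08,.11):
    for p in [(388,217),(383,330)]: print(z,(np.linalg.inv(t)@np.append(onz(c,*p,z),1)).round(3)[:2])
```

```text
322.6190476190476 94.0952380952381 [0.5604 0.4022 0.024 ]
321.8666666666667 250.06666666666666 [0.4862 0.2321 0.024 ]
mid [0.5233 0.3171 0.024 ] 0.1855989028114027 66.41254399168709 tool -23.32611131862581
in tool [ 6.000e-04 -1.800e-03  1.778e-01  1.000e+00]
0.05 [0.074 0.04 ]
0.05 [0.081 0.199]
0.08 [0.067 0.03 ]
0.08 [0.074 0.174]
0.11 [0.06 0.02]
0.11 [0.066 0.15 ]
```

Emit:
apply_moves(commands=[0.02,-0.06,0,0,0,0.03,0,0,0,0,0,0,0,0,1,0,0,0,0,0,1,0,0,0,0,0,1,0,0,0,0,0,1,0,0,0,0,0,0.7,0,0,0,0,0,0.5,0,0,0,0,0,0.3,0,0,0,0,0,0.15,0,0,0,0,0,0,0,0,0,0,0,0,0,0,0], jaw=0.2)

```text
clock: 4.35
position: [0.525, 0.317, 0.0332]
ee_rot: [-0.001, 0.979, -0.205, 0.001]
contact_force: [0.8, 0.3, 0.8]
width: 0.0512
```

Emit:
apply_moves(commands=[0,0,0,0,0,0,0,0,0,0,0,0,0,0,0,0,0,0,0,0,0,0,0,0,0,0,0,0,0,0,0,0,0,0,0,0,0,0,0,0,0,0,0,0,0,0,0,0], jaw=-1, newtons=60)

```text
clock: 5.15
position: [0.5244, 0.3166, 0.0324]
ee_rot: [-0.0, 0.979, -0.205, -0.0]
contact_force: [0.8, 0.2, 0.8]
width: -0.0001
```

The jaws closed on nothing, so I'll look.

Run:
```python
from h import *
f,c=snap("wrist","pics/w2.png"); s,c2=snap("side","pics/s2.png"); s,c3=snap("scene","pics/sc2.png")
z=lambda i,x,y,w,h,k:cv2.resize(i[y:y+h,x:x+w],None,fx=k,fy=k,interpolation=cv2.INTER_CUBIC)
a=cv2.imread("pics/s2.png");b=cv2.imread("pics/sc2.png");w=cv2.imread("pics/w2.png")
A=np.hstack([z(a,240,110,100,100,2.5),z(b,140,180,150,100,2.5)])[:, :640]
cv2.imwrite("pics/v2.png",np.vstack([A[:, :640] if A.shape[1]>=640 else cv2.copyMakeBorder(A,0,0,0,640-A.shape[1],0), w[0:340]]))
```

```text
(no output)
```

View pics/v2.png

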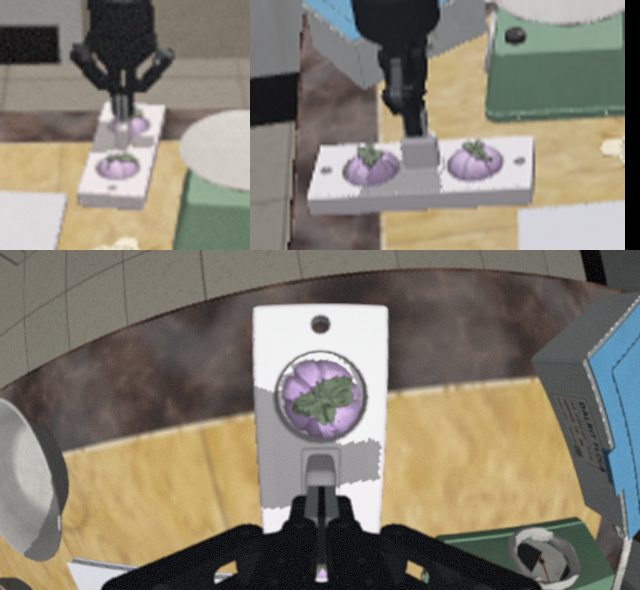

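Run:
```python
from h import *
print(manip.hold_point_z, st()["width"], T().round(4).tolist())
t=T()
R0=R.from_euler('z',-23.59,degrees=True).as_matrix(); o=np.array([.5233,.3171,0])
for n in ["wrist","side","scene"]:
    fn={"wrist":"pics/w2.png","side":"pics/s2.png","scene":"pics/sc2.png"}[n]; c=load(fn)
    print(n,"lugtop",proj(c,o+[0,0,.06]).round(1),"lug+y",proj(c,o+R0@[0,.017,.06]).round(1),"hole+",proj(c,o+R0@[0,.093,.024]).round(1),"hole-",proj(c,o+R0@[0,-.093,.024]).round(1),"cakea top",proj(c,o+R0@[0,.05,.045]).round(1),"tcp",proj(c,t[:3,3]).round(1),"hold",proj(c,(t@[0,0,-.019,1])[:3]).round(1))
```

```text
0.0187 9.114728235137347e-05 [[0.9161, -0.4009, 0.0001, 0.5244], [-0.4009, -0.9161, 0.0001, 0.3166], [0.0, -0.0001, -1.0, 0.0324], [0.0, 0.0, 0.0, 1.0]]
wrist lugtop [320.4 252.5] lug+y [320.4 221.1] hole+ [320.3  73.5] hole- [320.7 343.3] cakea top [320.3 150.7] tcp [322.6 233.1] hold [322.7 245.8]
side lugtop [288.6 158.1] lug+y [289.4 155.3] hole+ [293.  152.9] hole- [284.3 184.7] cakea top [291. 154.] tcp [289.2 165.7] hold [289.  160.5]
scene lugtop [206.1 234.4] lug+y [198.9 234.7] hole+ [169.2 247.9] hole- [246.6 244.3] cakea top [185.9 240.3] tcp [207.6 243.1] hold [206.6 236.9]
```

Run:
```python
import cv2,numpy as np
w=cv2.imread("pics/w2.png");a=cv2.imread("pics/s2.png");b=cv2.imread("pics/sc2.png")
z=lambda i,x,y,ww,h,k:cv2.resize(i[y:y+h,x:x+ww],None,fx=k,fy=k,interpolation=cv2.INTER_CUBIC)
W=z(w,270,185,100,150,4)
S=np.vstack([z(a,264,125,50,37,8),z(b,180,205,50,38,8)])
cv2.imwrite("pics/v3.png",np.clip(np.hstack([W,S]).astype(float)*1.4,0,255).astype(np.uint8))
```

```text
(no output)
```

View pics/v3.png

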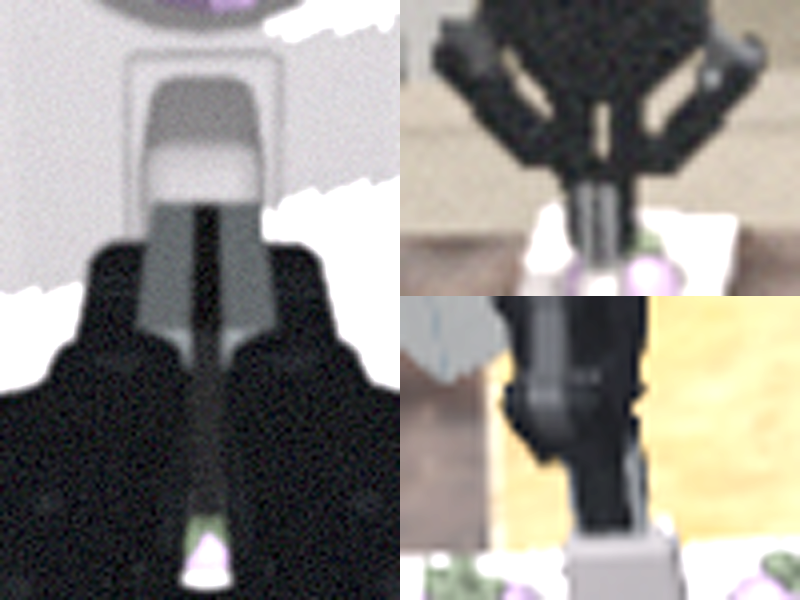

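Run:
```python
from h import *
t=T(); c=load("pics/w2.png")
for dz in (0,-.01,-.02,-.03,-.04): print(dz,[proj(c,(t@[x,-.011,dz,1])[:3]).round(1).tolist() for x in (-.008,.008)])
a=load("pics/sc2.png");b=load("pics/s2.png")
A=[];B=[]
for c,u,v in ((a,205.9,234.9),(b,289,157.8)):
    o,d=ray(c,u,v); d/=np.linalg.norm(d); M=np.eye(3)-np.outer(d,d); A.append(M);B.append(M@o)
print(np.linalg.lstsq(np.vstack(A),np.hstack(B),rcond=None)[0])
print(st()["qpos"],st()["effort"],st()["contact_force"])
```

```text
0 [[308.9, 215.5], [336.3, 215.5]]
-0.01 [[308.2, 221.0], [337.2, 221.0]]
-0.02 [[307.4, 227.2], [338.1, 227.2]]
-0.03 [[306.6, 234.2], [339.2, 234.2]]
-0.04 [[305.6, 242.0], [340.4, 242.0]]
[0.52425215 0.31798895 0.05928127]
[4.29626272e-01 4.65324793e-01 1.66052013e+00 5.14163499e-05
 1.01566849e+00 8.42080279e-01] [-1.83398617e-03 -4.81875157e+01 -2.00949097e+01  1.81245887e-04
  1.07563916e-03  1.67113598e-05] [-0.26967151  0.11837436  0.2948453 ]
```

The side and scene views both put the shut fingertips at z ≈ 0.059, just above the lug (top at 0.060). The state says the TCP is at 0.032. So the fingers end about 28 mm short of the stated TCP, while the wrist view still agrees with the reported pose. I'll reopen, go about 23 mm lower in small steps while watching the force, and grip again.

Emit:
apply_moves(commands=[-0.04,0,0,0,0,0,0,0,0,0,0,0,0,0,0,0,0,0,0,0,0,0,0,0,0,0,0,0,0,0,0,0,0.2,0,0,0,0,0,0.2,0,0,0,0,0,0,0,0,0], jaw=0.2)

```text
clock: 6.1
position: [0.5223, 0.3166, 0.0191]
ee_rot: [0.001, 0.979, -0.205, -0.001]
contact_force: [-0.3, -0.3, 0.4]
width: 0.0511
```

Emit:
apply_moves(commands=[0,0,0.15,0,0,0,0,0,0.15,0,0,0,0,0,0.1,0,0,0,0,0,0,0,0,0])

```text
clock: 6.5
position: [0.5229, 0.3169, 0.0078]
ee_rot: [0.0, 0.979, -0.205, -0.0]
contact_force: [-0.5, 0.4, 0.4]
width: 0.0513
```

Emit:
apply_moves(commands=[0,0,0,0,0,0,0,0,0,0,0,0,0,0,0,0,0,0,0,0,0,0,0,0,0,0,0,0,0,0,0,0,0,0,0,0,0,0,0,0,0,0], jaw=-1)

```text
clock: 7.2
position: [0.5239, 0.3171, 0.0088]
ee_rot: [-0.0, 0.979, -0.205, 0.001]
contact_force: [1.0, -2.1, 2.1]
width: 0.0148
```

Gripped: width 14.8 mm. I lift, turn to the stand's angle and carry.

Emit:
apply_moves(commands=[0,0,-0.2,0,0,0,0,0,-0.4,0,0,0,0,0,-0.7,0,0,0,0,0,-1,0,0,0,0,0,-1,0,0,0,0,0,-1,0,0,0,0,0,-1,0,0,0,0,0,-1,0,0,0,0,0,-0.6,0,0,0,0,0,-0.3,0,0,0,0,0,0,0,0,-0.3,0,0,0,0,0,-0.6,0,0,0,0,0,-0.7,0,0,0,0,0,-0.7,0,0,0,0,0,-0.56,0,0,0,0,0,-0.3,0,0,0,0,0,0], newtons=90)

```text
clock: 8.9
position: [0.522, 0.3168, 0.223]
ee_rot: [0.001, 1.0, 0.031, -0.002]
contact_force: [1.0, -0.5, -7.0]
width: 0.0141
```

Emit:
apply_moves(commands=[0.05,0.3,0,0,0,0,0.12,0.7,0,0,0,0,0.17,1,0,0,0,0,0.17,1,0,0,0,0,0.17,1,0,0,0,0,0.17,1,0,0,0,0,0.17,1,0,0,0,0,0.17,1,0,0,0,0,0.17,1,0,0,0,0,0.17,1,0,0,0,0,0.17,1,0,0,0,0,0.17,1,0,0,0,0,0.17,1,0,0,0,0,0.17,1,0,0,0,0,0.17,1,0,0,0,0,0.15,0.6,0,0,0,0,0.1,0.3,0,0,0,0,0,0,0,0,0,0,0,0,0,0,0,0])

```text
clock: 10.8
position: [0.6291, -0.1229, 0.2242]
ee_rot: [-0.001, 1.0, 0.031, -0.0]
contact_force: [-0.3, 0.4, -6.5]
width: 0.014
```

Run:
```python
from h import *
t=T(); print(st()["clock"],t.round(4).tolist(),np.degrees(np.arctan2(t[1,0],t[0,0])),st()["contact_force"])
f,c=snap("wrist","pics/w4.png"); f,a=snap("scene","pics/sc4.png"); f,b=snap("side","pics/s4.png")
w=cv2.imread("pics/w4.png");s=cv2.imread("pics/s4.png");e=cv2.imread("pics/sc4.png")
cv2.imwrite("pics/v4.png",np.hstack([w[:, :],]))
z=lambda i,x,y,ww,h,k:cv2.resize(i[y:y+h,x:x+ww],None,fx=k,fy=k,interpolation=cv2.INTER_CUBIC)
top=w[0:300,100:540]; top=cv2.resize(top,None,fx=1.8,fy=1.8)[:, :800]
bot=np.hstack([z(s,290,120,140,190,1)]) 
cv2.imwrite("pics/v4.png",top[:540])
for z0 in (.095,.129):
  for p in [(.6225,-.0325),(.634,-.217)]: print(z0,"wrist",proj(c,np.array([*p,z0])).round(1))
for y in (.093,-.093): print("holes pred", proj(c,(t@[0,-y,-.0088+0.0088*2-.024,1])[:3]).round(1))
```

```text
10.8 [[0.9981, 0.0618, -0.001, 0.6291], [0.0618, -0.9981, 0.0019, -0.1229], [-0.0009, -0.0019, -1.0, 0.2242], [0.0, 0.0, 0.0, 1.0]] 3.544066124184187 [-0.30550005  0.40935188 -6.47583565]
0.095 wrist [320.6  94.7]
0.095 wrist [320.7 271.4]
0.129 wrist [320.5  91.6]
0.129 wrist [320.6 287.3]
holes pred [321.9  67.4]
holes pred [321.7 365.2]
```

View pics/v4.png

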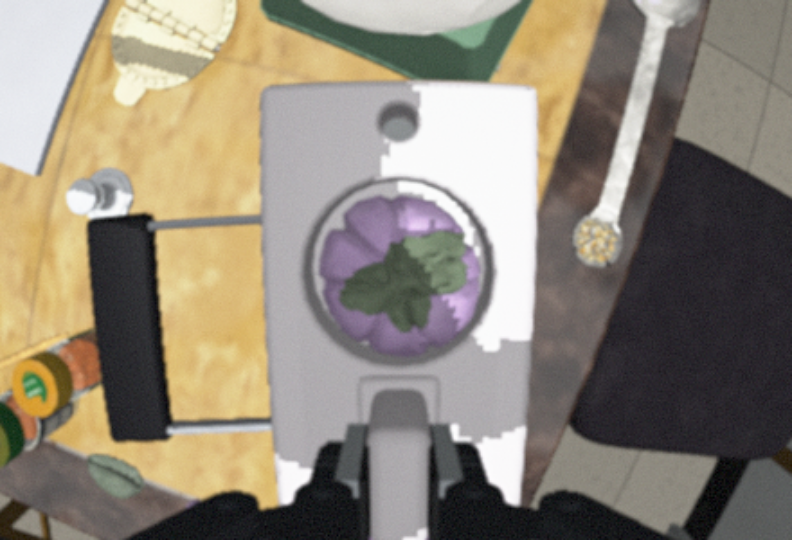

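The tray hangs squarely. Its +y hole in the wrist view is at about (321,67), as predicted. I lower to just above the pins, then compare holes and pins in the same fixed cameras so calibration bias cancels.

Emit:
apply_moves(commands=[0,0,0.4,0,0,0,0,0,0.7,0,0,0,0,0,0.7,0,0,0,0,0,0.4,0,0,0,0,0,0.2,0,0,0,0,0,0,0,0,0,0,0,0,0,0,0])

```text
clock: 11.65
position: [0.6302, -0.1243, 0.1532]
ee_rot: [0.0, 1.0, 0.031, 0.001]
contact_force: [1.2, -0.6, -6.2]
width: 0.0139
```

```bash
cat > pins.py <<'E'
from h import *
# pins in the first pictures: darkness-weighted centroid per row, line u=a v+b
def pin(fn,u0,v0,v1):
    g=cv2.cvtColor(cv2.imread(fn),cv2.COLOR_BGR2GRAY).astype(float); P=[]
    for v in range(v0,v1+1):
        r=g[v,u0-6:u0+7]; bg=np.linspace(np.median(r[:3]),np.median(r[-3:]),13); w=np.clip(bg-r-20,0,None)
        if w.sum()>20: P.append((( w*np.arange(u0-6,u0+7)).sum()/w.sum(),v,w.sum()))
    return np.array(P).round(2)
if __name__=="__main__":
    for fn,u,a,b in [("pics/scene0.png",317,155,170),("pics/scene0.png",373,137,153),("pics/side0.png",363,197,212),("pics/side0.png",399,242,258)]:
        print(fn,pin(fn,u,a,b).tolist())
E
python3 - <<'E'
from h import *
t=T(); print(st()["clock"],t[:3,3].round(4),st()["contact_force"].round(1))
f,a=snap("scene","pics/sc5.png"); f,b=snap("side","pics/s5.png")
for n,c in (("sc",a),("sd",b)):
    for y in (.093,-.093): print(n,proj(c,(t@[0,-y,-.0152,1])[:3]).round(1))
w=cv2.imread("pics/sc5.png");s=cv2.imread("pics/s5.png")
z=lambda i,x,y,ww,h,k:cv2.resize(i[y:y+h,x:x+ww],None,fx=k,fy=k,interpolation=cv2.INTER_CUBIC)
cv2.imwrite("pics/v5.png",np.hstack([z(w,300,110,95,90,4),z(s,335,170,95,90,4)]))
E
python3 pins.py
```

```text
11.65 [ 0.6302 -0.1243  0.1532] [ 1.2 -0.6 -6.2]
sc [316.6 142.9]
sc [373.7 126.1]
sd [365. 185.]
sd [402.6 230.3]
pics/scene0.png [[317.28, 155.0, 393.67], [316.06, 156.0, 131.75], [315.94, 157.0, 83.42], [316.15, 158.0, 246.83], [316.98, 159.0, 314.83], [316.93, 160.0, 333.0], [316.94, 161.0, 334.0], [316.94, 162.0, 336.0], [316.99, 163.0, 345.0], [316.99, 164.0, 347.0], [316.99, 165.0, 388.0], [317.02, 166.0, 479.0], [316.84, 167.0, 417.0], [316.43, 168.0, 90.0]]
pics/scene0.png [[372.96, 140.0, 120.0], [372.9, 141.0, 136.0], [372.89, 142.0, 172.0], [372.78, 143.0, 160.5], [372.97, 144.0, 197.0], [372.76, 145.0, 274.17], [372.64, 146.0, 331.0], [372.62, 147.0, 355.0], [372.45, 148.0, 441.75], [372.55, 149.0, 443.0], [372.43, 150.0, 90.0]]
pics/side0.png [[363.04, 199.0, 37.0], [362.81, 200.0, 147.0], [362.84, 201.0, 168.0], [362.67, 202.0, 269.5], [362.51, 203.0, 307.17], [362.4, 204.0, 310.33], [362.31, 205.0, 309.17], [362.21, 206.0, 321.92], [361.88, 207.0, 403.5], [361.95, 208.0, 464.25], [362.12, 209.0, 312.75], [362.53, 210.0, 72.0]]
pics/side0.png [[395.39, 243.0, 23.0], [398.74, 244.0, 98.33], [399.19, 245.0, 155.67], [399.17, 246.0, 300.5], [399.06, 247.0, 351.5], [399.04, 248.0, 343.0], [398.73, 249.0, 362.5], [398.5, 250.0, 361.0], [398.44, 251.0, 344.17], [398.23, 252.0, 366.08], [397.93, 253.0, 351.75], [397.66, 254.0, 377.0], [397.97, 255.0, 453.92], [398.23, 256.0, 329.92], [398.54, 257.0, 64.17]]
```

View pics/v5.png

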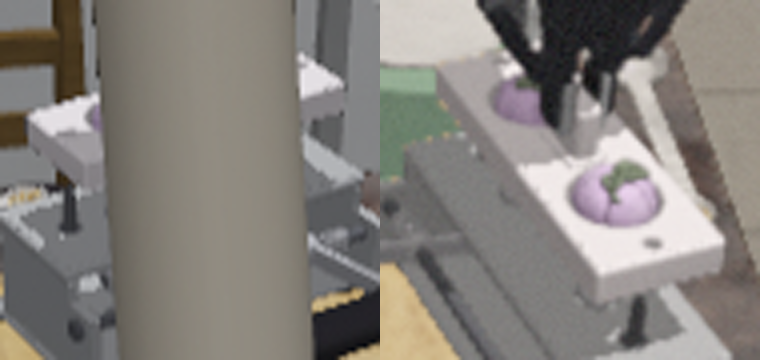

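Run:
```python
from h import *
from scipy.optimize import least_squares
from pins import pin
t=T(); b=load("pics/s5.png"); a=load("pics/scene0.png"); b0=load("pics/side0.png")
g=cv2.cvtColor(cv2.imread("pics/s5.png"),cv2.COLOR_BGR2GRAY).astype(float)
print(g[226:236,397:410].astype(int))
def cen(g,u,v,r=(5,4)):
    w=g[v-r[1]:v+r[1]+1,u-r[0]:u+r[0]+1]; bg=np.median(np.r_[w[0],w[-1]]); k=np.clip(bg-w-15,0,None); k[0]=k[-1]=0
    yy,xx=np.mgrid[v-r[1]:v+r[1]+1,u-r[0]:u+r[0]+1]; return (k*xx).sum()/k.sum(),(k*yy).sum()/k.sum()
h=cen(g,403,231); zt=t[2,3]+.0152
print("hole side",h,"expected",proj(b,(t@[0,.093,-.0152,1])[:3]), "xy err mm",1e3*(onz(b,*h,zt)-(t@[0,.093,-.0152,1])[:3]).round(4))
# tray in first pictures: bias of fixed cameras at the tray
gs=cv2.cvtColor(cv2.imread("pics/scene0.png"),cv2.COLOR_BGR2GRAY).astype(float); gd=cv2.cvtColor(cv2.imread("pics/side0.png"),cv2.COLOR_BGR2GRAY).astype(float)
H=np.array([[.5604,.4022,.024],[.4862,.2321,.024]])
for n,gg,c,i,p in (("sc+",gs,a,0,(170,248)),("sc-",gs,a,1,(248,244)),("sd-",gd,b0,1,(285,185))):
    q=cen(gg,*p,(4,3)); print(n,q,1e3*(onz(c,*q,.024)-H[i])[:2])
# pins: lateral fit in both cameras
obs=[]
for c,fn,u,v0,v1,k in [(a,"pics/scene0.png",317,159,166,0),(a,"pics/scene0.png",373,141,149,1),(b0,"pics/side0.png",363,200,207,0),(b0,"pics/side0.png",399,245,254,1)]:
    P=pin(fn,u,v0,v1); obs.append((c,k,np.median(P[:,0]-0) if 0 else P[:,0].mean(),P[:,1].mean()))
def pos(p):
    m=p[:2];d=np.array([-np.sin(p[2]),np.cos(p[2])])*.093; return [m+d,m-d]
def res(p):
    r=[]
    for c,k,u,v in obs:
        # lateral residual: axis point whose row is v
        f=proj(c,[*pos(p)[k],.095]);tp=proj(c,[*pos(p)[k],.129]); s=(v-f[1])/(tp[1]-f[1]); r.append(f[0]+s*(tp[0]-f[0])-u)
    return np.array(r)
s=least_squares(res,[.628,-.1245,.062]); print("stand",s.x,np.degrees(s.x[2]),"res",s.fun)
for c,k in ((a,0),(a,1),(b0,0),(b0,1)): print("foot",proj(c,[*pos(s.x)[k],.095]).round(2),"top",proj(c,[*pos(s.x)[k],.129]).round(2))
```

```text
[[179 190 194 208 220 225 236 235 234 235 235 235 234]
 [223 225 227 232 235 235 236 235 235 235 235 235 234]
 [234 236 235 235 234 232 231 233 235 235 235 234 234]
 [236 236 235 227 208 196 198 206 225 234 235 235 236]
 [235 236 231 212 172 152 152 162 202 231 236 234 234]
 [235 235 233 220 183 160 146 152 193 233 235 235 235]
 [236 235 235 233 224 216 200 207 225 232 229 235 230]
 [234 235 236 236 236 233 224 233 236 234 230 224 209]
 [235 237 238 238 238 234 229 227 219 208 195 187 175]
 [234 228 231 227 219 209 198 188 181 167 162 159 158]]
hole side (np.float64(403.2039355992844), np.float64(230.73792486583184)) expected [402.69247399 230.1661113 ] xy err mm [ 0.3 -2.  -0.1]
sc+ (np.float64(169.90616246498598), np.float64(247.76330532212884)) [-0.23704083 -1.50685472]
sc- (np.float64(247.38176638176637), np.float64(243.98717948717947)) [ 0.00418554 -2.28533205]
sd- (np.float64(284.5121951219512), np.float64(184.73170731707316)) [ 0.54865913 -0.44330708]
stand [ 0.62806491 -0.12347284  0.06297737] 3.6083373028137293 res [-0.05438054  0.05330382 -0.02902392  0.03035907]
foot [316.97 167.08] top [316.85 156.26]
foot [372.53 149.44] top [373.13 138.96]
foot [361.97 208.77] top [362.91 197.93]
foot [397.74 255.28] top [399.47 243.94]
```

Run:
```python
from h import *
P=[];Rz=[];F=[];U=[]
for i in range(14):
    im=manip.get_image("side"); t=T(); P.append(t[:3,3]); Rz.append(np.degrees(np.arctan2(t[1,0],t[0,0]))); F.append(st()["contact_force"])
    g=cv2.cvtColor(im["frame"],cv2.COLOR_RGB2GRAY).astype(float)[227:234,398:409]
    k=np.clip(234-g-10,0,None);k[0]*=0; yy,xx=np.mgrid[227:234,398:409]; U.append([(k*xx).sum()/k.sum(),(k*yy).sum()/k.sum()])
P=np.array(P); print(P.mean(0).round(5),P.std(0).round(5),np.mean(Rz),np.std(Rz),np.mean(F,0).round(2))
u=np.mean(U,0); b=load("pics/s5.png"); m=P.mean(0); t[:3,3]=m; a=np.radians(np.mean(Rz)); e=m+np.array([np.sin(a)*.093,-np.cos(a)*.093,.0152])
print(u,np.std(U,0),proj(b,e),(onz(b,*u,e[2])-e)*1e3)
```

```text
[ 0.6297  -0.12429  0.15274] [2.4e-04 7.0e-05 4.1e-04] 3.5218714505039563 0.002130589403639877 [-0.1   0.03 -6.43]
[402.45624834 230.70790571] [0.20479811 0.1755323 ] [402.32882688 230.5168943 ] [-2.09902118e-02 -6.71759162e-01 -5.55111512e-14]
```

Emit:
apply_moves(commands=[-0.05,-0.06,0.1,0,0,0,0,0,0.15,0,0,0,0,0,0.15,0,0,0,0,0,0.1,0,0,0,0,0,0.1,0,0,0,0,0,0.1,0,0,0,0,0,0,0,0,0])

```text
clock: 13.15
position: [0.6276, -0.1225, 0.1308]
ee_rot: [-0.0, 1.0, 0.031, -0.0]
contact_force: [-0.2, 0.8, -7.2]
width: 0.0142
```

```bash
cat > avg.py <<'E'
from h import *
P=[];F=[];M=[];A=[]
for i in range(5):
    manip.get_image("side"); s=st(); t=T(); P.append(t[:3,3]); F.append(s["contact_force"]); M.append(s["moment"]); A.append(np.degrees(np.arctan2(t[1,0],t[0,0])))
print(s["clock"],np.mean(P,0).round(4),"ang",np.mean(A).round(2),"F",np.mean(F,0).round(2),"M",np.mean(M,0).round(3),"w",s["width"])
E
python3 avg.py
```

```text
13.4 [ 0.628  -0.1225  0.1314] ang 3.52 F [ 0.73  0.31 -5.9 ] M [-0.003  0.    -0.017] w 0.013849090773193101
```

Emit:
apply_moves(commands=[0,0,0.1,0,0,0,0,0,0.1,0,0,0,0,0,0,0,0,0,0,0,0,0,0,0])

```text
clock: 13.8
position: [0.628, -0.1225, 0.1252]
ee_rot: [-0.0, 1.0, 0.031, 0.0]
contact_force: [0.1, 0.7, -6.9]
width: 0.0142
```

```bash
python3 avg.py
```

```text
14.05 [ 0.628  -0.1225  0.1254] ang 3.53 F [ 0.77 -0.34 -6.84] M [ 0.034 -0.143  0.071] w 0.014078652492268223
```

The tray bottom is now about 12 mm below the pin tips with no resistance, so both pins are in their holes. I continue to the deck.

Emit:
apply_moves(commands=[0,0,0.15,0,0,0,0,0,0.15,0,0,0,0,0,0.15,0,0,0,0,0,0.1,0,0,0,0,0,0,0,0,0])

```text
clock: 14.55
position: [0.628, -0.1225, 0.1083]
ee_rot: [-0.0, 1.0, 0.031, -0.0]
contact_force: [1.7, -0.5, -7.2]
width: 0.0143
```

```bash
python3 avg.py
```

```text
14.8 [ 0.628  -0.1225  0.1087] ang 3.52 F [ 1.84 -0.04 -7.3 ] M [ 0.057 -0.327  0.109] w 0.01404198899902161
```

Emit:
apply_moves(commands=[0,0,0.07,0,0,0,0,0,0.07,0,0,0,0,0,0.05,0,0,0,0,0,0,0,0,0,0,0,0,0,0,0])

```text
clock: 15.3
position: [0.6281, -0.1226, 0.1044]
ee_rot: [0.0, 1.0, 0.031, 0.001]
contact_force: [-0.5, 0.4, 3.4]
width: 0.0139
```

```bash
python3 avg.py
```

```text
15.55 [ 0.6281 -0.1226  0.1044] ang 3.53 F [-1.19  0.8   5.19] M [0.135 0.286 0.096] w 0.014051569734980104
```

Touchdown shows about 11 N taken by the deck. I release, rise and move above the paddle with the fingers shut.

Emit:
apply_moves(commands=[0,0,0,0,0,0,0,0,0,0,0,0,0,0,0,0,0,0,0,0,0,0,0,0,0,0,0,0,0,0,0,0,-0.2,0,0,0,0,0,-0.4,0,0,0,0,0,-0.6,0,0,0,0,0,-0.8,0,0,0,0,0,-0.8,0,0,0,0,0,-0.5,0,0,0,0,0,0,0,0,0], jaw=0.2)

```text
clock: 16.75
position: [0.6298, -0.1231, 0.2062]
ee_rot: [0.001, 1.0, 0.031, 0.003]
contact_force: [-0.6, 0.6, 0.9]
width: 0.0511
```

Emit:
apply_moves(commands=[-0.5,0,0,0,0,0,-0.9,0,0,0,0,0,-0.9,0,0,0,0,0,-0.9,0,0,0,0,0,-0.9,0,0,0,0,0,-0.9,0,0,0,0,0,-0.53,0,0,0,0,0,-0.2,0,0,0,0,0,0,0,0,0,0,0,0,0,0,0,0,0], jaw=-1)

```text
clock: 17.75
position: [0.4575, -0.1333, 0.2022]
ee_rot: [0.0, 1.0, 0.031, 0.001]
contact_force: [-0.1, -0.3, -0.1]
width: 0.0002
```

```bash
python3 avg.py
python3 - <<'E'
from h import *
t=T()
f,c=snap("wrist","pics/w6.png"); f,a=snap("scene","pics/sc6.png"); f,b=snap("side","pics/s6.png")
w=cv2.imread("pics/w6.png");s=cv2.imread("pics/s6.png");e=cv2.imread("pics/sc6.png")
z=lambda i,x,y,ww,h,k:cv2.resize(i[y:y+h,x:x+ww],None,fx=k,fy=k,interpolation=cv2.INTER_CUBIC)
cv2.imwrite("pics/v6.png",np.vstack([np.hstack([z(e,295,110,130,100,3),z(s,295,180,136,100,3)])[:, :798],cv2.resize(w[80:360],None,fx=1.0,fy=1.0).repeat(1,1) if 0 else cv2.copyMakeBorder(w[100:390],0,0,0,158,0)]))
E
```

```text
18.0 [ 0.4573 -0.1332  0.2021] ang 3.54 F [-0.13  0.19  0.19] M [-0.002 -0.018  0.012] w 0.0001042750257605352
```

View pics/v6.png

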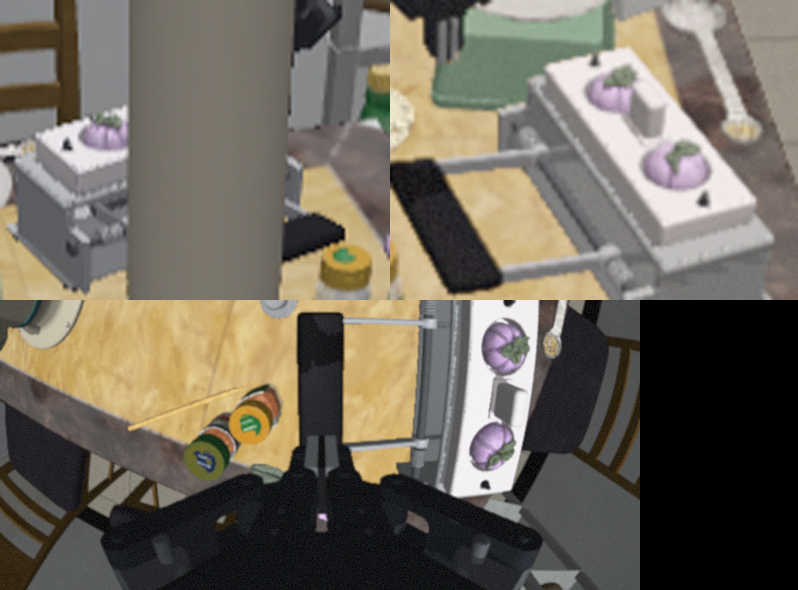

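The tray lies flush over both pins, with about 10 mm of each tip showing. The fingers are centred over the paddle (about (320,360) in the wrist view). I descend to near contact.

Emit:
apply_moves(commands=[0,0,0.5,0,0,0,0,0,0.9,0,0,0,0,0,0.9,0,0,0,0,0,0.9,0,0,0,0,0,0.7,0,0,0,0,0,0.4,0,0,0,0,0,0.2,0,0,0,0,0,0,0,0,0])

```text
clock: 18.95
position: [0.456, -0.1329, 0.0666]
ee_rot: [-0.0, 1.0, 0.031, -0.001]
contact_force: [-1.0, -0.3, -0.5]
width: -0.0001
```

Emit:
apply_moves(commands=[0,0,0.1,0,0,0,0,0,0,0,0,0])

```text
clock: 19.15
position: [0.4568, -0.1333, 0.0646]
ee_rot: [0.0, 1.0, 0.031, 0.001]
contact_force: [-0.5, 0.2, 1.1]
width: 0.0002
```

Emit:
apply_moves(commands=[0,0,0.1,0,0,0,0,0,0,0,0,0])

```text
clock: 19.35
position: [0.4563, -0.133, 0.0613]
ee_rot: [0.0, 1.0, 0.031, 0.0]
contact_force: [-0.0, -0.4, 0.4]
width: -0.0001
```

Emit:
apply_moves(commands=[0,0,0.1,0,0,0,0,0,0,0,0,0])

```text
clock: 19.55
position: [0.4561, -0.133, 0.0579]
ee_rot: [-0.0, 1.0, 0.031, -0.0]
contact_force: [-0.6, -0.2, 0.7]
width: -0.0004
```

Emit:
apply_moves(commands=[0,0,0.1,0,0,0,0,0,0,0,0,0])

```text
clock: 19.75
position: [0.4566, -0.1332, 0.0551]
ee_rot: [0.0, 1.0, 0.031, 0.0]
contact_force: [0.4, -0.9, -0.2]
width: 0.0002
```

Emit:
apply_moves(commands=[0,0,0.07,0,0,0,0,0,0,0,0,0])

```text
clock: 19.95
position: [0.4562, -0.1332, 0.0531]
ee_rot: [0.0, 1.0, 0.031, -0.0]
contact_force: [-1.1, -0.6, 3.6]
width: 0.0
```

Emit:
apply_moves(commands=[0,0,0.07,0,0,0,0,0,0,0,0,0])

```text
clock: 20.15
position: [0.4559, -0.1332, 0.0509]
ee_rot: [0.0, 1.0, 0.031, -0.0]
contact_force: [-2.5, -1.2, 4.9]
width: -0.0002
```

Emit:
apply_moves(commands=[0,0,0.07,0,0,0,0,0,0,0,0,0])

```text
clock: 20.35
position: [0.4557, -0.1332, 0.0488]
ee_rot: [0.0, 1.0, 0.031, -0.001]
contact_force: [-2.7, -2.0, 4.5]
width: -0.0002
```

Emit:
apply_moves(commands=[0,0,0.07,0,0,0,0,0,0,0,0,0])

```text
clock: 20.55
position: [0.4558, -0.1331, 0.0467]
ee_rot: [-0.0, 1.0, 0.031, -0.0]
contact_force: [-2.1, -1.4, 5.1]
width: -0.0
```

Contact came at reported z ≈ 0.054. I press to about 27 mm first.

Emit:
apply_moves(commands=[-0.01,0,0.1,0,0,0,-0.01,0,0.1,0,0,0,-0.01,0,0.1,0,0,0,-0.01,0,0.1,0,0,0,-0.01,0,0.1,0,0,0,-0.01,0,0.1,0,0,0,-0.01,0,0.1,0,0,0,0,0,0,0,0,0,0,0,0,0,0,0])

```text
clock: 21.45
position: [0.4545, -0.1332, 0.0264]
ee_rot: [-0.0, 1.0, 0.031, 0.0]
contact_force: [-2.9, 0.3, 9.4]
width: 0.0
```

```bash
python3 avg.py
python3 - <<'E'
from h import *
f,c=snap("wrist","pics/w7.png"); f,b=snap("side","pics/s7.png")
w=cv2.imread("pics/w7.png");s=cv2.imread("pics/s7.png");s0=cv2.imread("pics/s6.png")
z=lambda i,x,y,ww,h,k:cv2.resize(i[y:y+h,x:x+ww],None,fx=k,fy=k,interpolation=cv2.INTER_CUBIC)
cv2.imwrite("pics/v7.png",np.vstack([np.hstack([z(s0,340,190,99,80,4),z(s,340,190,99,80,4)]),cv2.copyMakeBorder(w[130:400],0,0,0,152,0)]))
E
```

```text
21.7 [ 0.4545 -0.1332  0.0264] ang 3.52 F [-2.95 -0.32  8.89] M [-0.05   0.453 -0.024] w 0.00015375704762070802
```

View pics/v7.png

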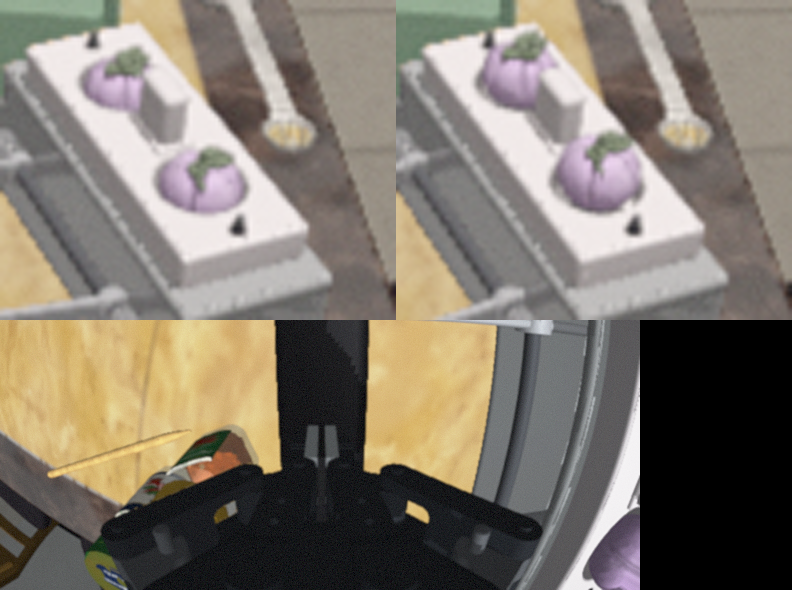

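Both cakes have risen evenly. I'll measure the rise by matching the leaves between the two side pictures.

```bash
cat > lift.py <<'E'
from h import *
import sys
s0=cv2.imread("pics/s6.png"); s=cv2.imread(sys.argv[1]); c=load("pics/s6.png")
K=4; up=lambda i:cv2.resize(i,None,fx=K,fy=K,interpolation=cv2.INTER_CUBIC)
o=np.array([.628,-.1225]); y=np.array([-.0616,.998])
for n,sg in (("a?",.05),("b?",-.05)):
    p=np.array([*(o+sg*y),.095+.042]); u,v=proj(c,p).astype(int)
    tp=up(s0[v-6:v+8,u-9:u+10]); rg=up(s[v-18:v+12,u-13:u+14])
    m=cv2.matchTemplate(rg,tp,cv2.TM_CCOEFF_NORMED); _,sc,_,l=cv2.minMaxLoc(m)
    dv=12-l[1]/K; du=l[0]/K-4
    h=np.linspace(0,.03,301); pv=np.array([proj(c,p+[0,0,k])[1] for k in h]); v0=pv[0]
    print(n,"px",du,dv,"score",round(sc,3),"lift mm",round(1e3*np.interp(dv,v0-pv,h),1))
E
python3 lift.py pics/s7.png
```

```text
a? px 0.0 3.0 score 0.527 lift mm 9.0
b? px -0.25 3.25 score 0.581 lift mm 9.5
```

```bash
cat > lift2.py <<'E'
from h import *
import sys
c=load("pics/s6.png"); o=np.array([.628,-.1225]); y=np.array([-.0616,.998])
def leaf(fn,u,v):
    s=cv2.imread(fn).astype(int)[v-20:v+14,u-14:u+15]; g=(s[:,:,1]-np.maximum(s[:,:,0],s[:,:,2])>3)&(s[:,:,1]<165)
    n,l,stt,ce=cv2.connectedComponentsWithStats(g.astype(np.uint8)); i=1+np.argmax(stt[1:,4]); return ce[i]+[u-14,v-20],stt[i,4]
for n,sg in (("cup +y",.05),("cup -y",-.05)):
    p=np.array([*(o+sg*y),.095+.042]); u,v=proj(c,p).astype(int)
    a,na=leaf("pics/s6.png",u,v); b,nb=leaf(sys.argv[1],u,v)
    h=np.linspace(0,.03,301); pv=np.array([proj(c,p+[0,0,k])[1] for k in h])
    print(n,a.round(1),na,b.round(1),nb,"lift mm",round(1e3*np.interp(a[1]-b[1],pv[0]-pv,h),1))
E
python3 lift2.py pics/s7.png
```

```text
cup +y [364.1 192.4] 97 [364.1 192.3] 97 lift mm 0.2
cup -y [391.9 230.1] 35 [392.6 226.1] 38 lift mm 11.9
```

Estimates range from 9 to 12 mm, and 12 mm is what the travel implies. I press 6 mm further.

Emit:
apply_moves(commands=[-0.01,0,0.1,0,0,0,-0.01,0,0.1,0,0,0,0,0,0,0,0,0,0,0,0,0,0,0,0,0,0,0,0,0])

```text
clock: 22.3
position: [0.4547, -0.1332, 0.0207]
ee_rot: [0.0, 1.0, 0.031, 0.001]
contact_force: [-1.5, 1.4, 9.2]
width: -0.0001
```

```bash
python3 avg.py
python3 - <<'E'
from h import *
f,b=snap("side","pics/s8.png"); f,a=snap("scene","pics/sc8.png")
c=b; s=cv2.imread("pics/s8.png")
z=lambda i,x,y,ww,h,k:cv2.resize(i[y:y+h,x:x+ww],None,fx=k,fy=k,interpolation=cv2.INTER_CUBIC)
cv2.imwrite("pics/v8.png",np.hstack([z(cv2.imread("pics/s6.png"),352,185,50,65,8),z(s,352,185,50,65,8)]))
print("deck->px/mm",[(proj(c,[.625,-.0726,.137])-proj(c,[.625,-.0726,.152])).round(2),(proj(c,[.634,-.1724,.137])-proj(c,[.634,-.1724,.152])).round(2)])
E
python3 lift.py pics/s8.png; python3 lift2.py pics/s8.png
```

```text
22.55 [ 0.4547 -0.1332  0.0207] ang 3.5 F [-1.89  0.43 10.23] M [0.101 0.328 0.003] w -0.00028539024698589496
deck->px/mm [array([-0.5 ,  4.99]), array([-0.7 ,  5.13])]
a? px 3.5 5.5 score 0.463 lift mm 16.5
b? px 0.0 4.25 score 0.453 lift mm 12.4
cup +y [364.1 192.4] 97 [364.1 192.4] 98 lift mm 0.0
cup -y [391.9 230.1] 35 [392.4 225. ] 40 lift mm 14.9
```

View pics/v8.png

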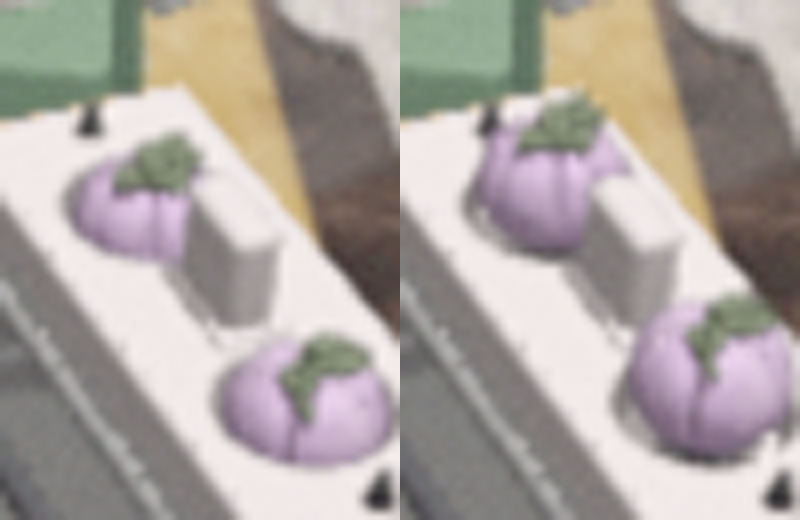

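The leaves moved up by about 5.0 px (+y cup) and 5.2 px (-y cup). At 5.0–5.1 px for 15 mm, that is about 15 mm for both. The paddle travel of about 33 mm and the 10 N force agree, so I hand in.

Run:
```python
from h import *
print(manip.sign_off()); s=st(); print(s["clock"],s["position"],s["contact_force"])
```

```text
the job is handed in; nothing more can be done
None
the job is handed in; nothing more can be done
```

I put the tray over both pins, let go of it, and pressed the paddle. Both cakes are up about 15 mm, and I handed the job in with the arm still holding the paddle at 22.6 s.

**Grasp:** the first grip closed on nothing. The side and scene pictures showed the fingers ending about 28 mm short of the stated TCP. I reopened, went lower and gripped the lug (14–15 mm reading on the 16 mm lug). I used the same offset for the paddle.

**Placing:** the tray went down over the pins almost without resistance. It touched the deck with about 11 N, and after release a picture showed it flush, with both pin tips standing through the holes.

**Last checks:**
- The paddle was pressed about 33 mm past contact, with about 10 N on the fingers.
- The leaf heights in the side pictures give about 15 mm of lift for each cake, and both cakes were still in their cups.
- Two automatic measurements disagreed. Template matching gave 16.5 and 12.4 mm with low match scores, and the green-leaf mask locked onto the green scale for one cake. I trusted the leaf positions read by eye; the other cake's mask (14.9 mm), the paddle travel and the force agreed with them.
- I did not measure the four bystander objects again at the end, but no unexpected contact force appeared.

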